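# Rock a stuck heating block out of the dry bath and hold it clear

### The arm

A 6-joint arm with a two-finger parallel gripper is mounted at the origin on the work surface. World frame = base frame: x ahead of the robot, y to its left, z up, the work surface at z = 0. Lengths are in m, angles in degrees, forces in N, time in s.
With the tool pointing down it reaches from about 0.4 to 0.925 m from the base axis. Payload 12.5 kg.
Tool frame: the origin (TCP) lies between the finger pads; the fingertips stand 19 mm ahead of it and the grasp point (between the pads) is the TCP; z points along the fingers, y is the line along which they close (so a half turn about z gives the same grasp; the last joint's range is limited). The gripper opens to 95 mm and grips with 3 to 60 N. Pads are 20 mm wide; open, the fingers measure 119 mm over their backs; the gripper's body (75 mm by 180 mm) begins 59 mm behind the grasp point.
Start: joints at [62.533, 28.126, 89.318, -0, 62.55, -6.05], TCP at [0.228, 0.582, 0.234] pointing down, gripper open.
Joint ranges: [-177.58, 177.58], [-47.91, 125.51], [2.72, 160], [-65.01, 245.01], [3.68, 167.84], [-153.87, 153.87]. Speed limits (degrees/s): [127.2, 127.2, 159.86, 180, 180, 180].

### API

Orientations are given as [roll, pitch, yaw] about the fixed x, y, z axes, in that order (R = Rz(yaw) Ry(pitch) Rx(roll)).
In Python, from rig import robot gives the robot as it stands.
- The arm moves only by the shell command python3 -m pendant 'ROWS' [FORCE]. ROWS is JSON, a list of rows, each a list of 3 entries, a list of its own where there are three numbers: the turn, a rotation vector about the tool's x, y, z in degrees, then the shift along the tool's x, y, z in m, then the opening, from 0 (shut) to 1 (fully open). A call has 1 to 8 rows; each row is the pose to reach, as a shift and turn from the pose commanded when the call began, along the tool's axes at that moment; what a row does not reach only later rows make up. A row lasts 1/8 s, in which the tool goes at most 62.5 mm and 10.7 degrees, less where a joint would pass 70% of its speed; a pose out of reach is approached as far as the arm can. A call with a gripper value outside its range is refused whole. The fingers move at their own pace and stop on an object; FORCE is the grip in N (left out, the last holds). Time passes only in rows, so rows that repeat a pose let the fingers close. It gives the time, the measured TCP pose, the force, the opening and the grip force at its end, in the units of the state.
- robot.state(): the state, without advancing time (a new reading comes with each control period).
- robot.capture(name): name is "scene" or "top"; returns a dict with "color" (384x512x3 uint8, red, green, blue), "camera_matrix" (3x3 intrinsics, pixels), "rvec" (rotation vector, rad) and "tvec" (3), from world to camera coordinates, as OpenCV has them. Camera axes: x right, y down, z forward; pixel columns grow to the right and rows downward; lengths in m; the calibration is good to about 2 mm. A picture is of the moment at which its call begins. There is no depth.
- robot.hand_in(): hands the job in; it is judged then, once.
Trained networks look in a picture, given as the dict that the camera call returned (one of the last four; its "shot" number tells which), for a name from the list of things; names that differ only in an ending like _2 or _b are one class to them, and where a whole thing is asked for, a point or a joint stands for the part that bears it (a point fixed in the world has none). Each returns a list of dicts, best first, with "score" (0 to 1); they miss things now and then, are a little off and sometimes report something else, mostly with a low value. They report only what shows in the picture. A call takes as long as a camera call. They do not tell look-alikes from the thing itself.
- robot.trace(picture, label): "pixels" (384x512 bool, what is visible of it) and "position" ([row, column] in pixels, amid what is visible of it).
The state is a dict: "time_s": time; "q": joint angles; "qvel": joint speeds; "tau": joint torques, N m; "eef_pos": TCP position; "orientation": TCP orientation; "contact_force": force on the tool from outside, world axes, zero at the start; "torque": the same for the moment, N m; "finger_gap": finger opening in m; "grasp_force": force on a finger pad.
Only numpy, scipy, OpenCV 4.12 (cv2) and the standard library are available. Lean on these libraries where they do the work, as an engineer would, in place of code of your own. Each camera call takes 0.05 s, during which the arm holds its last target. There are 200 camera calls.

### The job

The aluminium heating block has seized in the dry-block heater and must come out to be exchanged: give the black hold-down knob a quarter turn anticlockwise, so that its steel tongue is clear of the block, then take the block by its handle and work it up by rocking it in its well, one end rising while the other is kept down, leaning it to its left, then to its right, a few degrees each way (never over ten) and so on by turns until it is free. Do not pull it straight up, for that lifts the whole heater, which must stay standing where it is; leave the spare block, bottle and tube rack alone. Finish still holding the block by its handle, level and at rest just clear above its well (some two centimetres), without putting it down or letting go.

Things in the scene. Friction and masses are not known exactly. Their poses are not given: they have to be found in the camera images.
- heater: Cream mini dry-block heater, 185 (x) x 230 (y) mm, 2.3 kg, standing loose on rubber feet. Origin: centre of its underside, on the bench. -x is its front (lime sloping control panel, towards the robot), +y its left, +z up. Its flat deck is 80 mm above the bench, from x = -60 to +90 mm; the panel slopes down in front of it.
- well (a point): Centre of the well's mouth in the deck, 80 mm above the bench; axes as the heater's. The well is 53 (x) x 87 (y) mm and 30 mm deep with a flat floor: 1.5 mm of play all round the block, so the seated block can lean about 6 degrees left or right, more as it comes up.
- spring_left: Sprung copper bar in the well's left end wall, 9 mm below the deck. It and its twin at the right pinch the block's ends: friction holds each end with some 12 to 14 N, up or down, until that end has risen 21 mm and passed its bar. Both together hold harder than the heater weighs: raise one end while the other is pressed down a millimetre or two, and by turns. Origin: the bar's middle.
- spring_right: The same sprung copper bar in the well's right end wall. Origin: the bar's middle.
- block: Aluminium heating block, 50 (x) x 84 (y) x 40 (z) mm, dark tube holes, about 0.4 kg. Origin: centre of its underside; axes as the heater's when seated (+y left). Seated, its underside is 30 mm below the deck, its top 10 mm above. Over it a black handle bar, 12 (x) x 64 (y) x 18 (z) mm, on two 8 mm steel posts at y = +-22 mm; the bar begins 22 mm above the block's top.
- handle_grip (a point): Centre of the black handle bar (12 mm thick in x, 64 mm long in y, 18 mm tall), 71 mm above the block's underside, 121 mm above the bench when seated. Axes as the block's: grip it from above, fingers closing along x. Gripped firmly it does not swivel between the fingers, so tilt the tool with the block (about the block's x) to lean it.
- knob_grip (a point): Height to grip on the upright axis of the hold-down's black wing knob, 34 mm above the deck, 8 mm below its top. Wing 12 mm thick, 38 long, 24 tall; under it a 12 mm wide steel tongue, 40 mm long from the axis, top 15 mm above the deck. Turns with the knob: +y is where the tongue points, along the wing; grip across x. The axis is 74 mm right (-y) of the well's middle.
- hold_down (a joint): Turn of the hold-down knob, rad, positive anticlockwise from above: 0 = tongue points to the heater's left (+y), over the block's right end; 1.57 = tongue points to the heater's front, clear of the block. Stops at -0.3 and 1.65; stiff (0.07 N m), it stays where it is left.
- spare_block: Spare aluminium block without handle, 50 x 84 x 40 mm, lying behind the heater. Origin: centre of its underside. Leave alone.
- bottle: White reagent bottle, 60 mm across, 125 mm tall, beside the heater. Origin: centre of its underside. Leave alone.
- tube_rack: Lime tube rack, 60 x 110 mm, 54 mm high, three capped tubes up to 78 mm, beside the heater. Origin: centre of its underside. Leave alone.
Mind the look-alikes: they are no part of the job. Leave any blue, orange or purple look-alike of the block alone.

How it is judged (in metres and radians):
On the way, in this order (a step that is already met when the one before it is completed fails the run):
1. the hold-down knob is turned a quarter turn, tongue clear, with the block still home (value of joint hold_down above 1.15 rad and z of block in the frame of well below -0.026 m), for 0.2 s.
2. the block, still in the well, is leaned to its left (angle between block's own z axis and vertical above 0.04 rad and y of handle_grip in the frame of well above 0.001 m and z of block in the frame of well below -0.003 m), for 0.04 s.
3. the block, still in the well, is leaned to its right (angle between block's own z axis and vertical above 0.04 rad and y of handle_grip in the frame of well below -0.001 m and z of block in the frame of well below -0.003 m), for 0.04 s.
At the end, for the whole second after the job is handed in: The block is held in the fingers, at rest, level within 8 degrees, its underside 5 to 45 mm above the deck and within 35 mm of the middle of the well, touching no part of the heater; the knob is still turned away (over 1.1 rad); the heater stands on its feet within 40 mm of where it was (z of block in the frame of well between 0.005 and 0.045 m and horizontal distance between block and well below 0.035 m and angle between block's own z axis and vertical below 0.14 rad and linear speed of block below 0.03 m/s and contact force between the fingers and block above 2 N and contact force between block and heater below 0.3 N and value of joint hold_down above 1.1 rad and height (world z) of heater below 0.004 m and angle between heater's own z axis and vertical below 0.03 rad and distance of heater from where it was at the start of the episode below 0.04 m); the arm keeps its last pose, push and grip.
It fails at once if the heater is lifted off the bench, tipped or dragged 40 mm (height (world z) of heater above 0.01 m or angle between heater's own z axis and vertical above 0.1 rad or distance of heater from where it was at the start of the episode above 0.04 m).
It fails at once if the block is tipped more than 12 degrees (angle between block's own z axis and vertical above 0.21 rad).
It fails at once if the spare block, bottle or tube rack is moved 30 mm or knocked over (distance of any of spare_block, bottle, tube_rack from where it was at the start of the episode above 0.03 m or angle between any of bottle, tube_rack's own z axis and vertical above 0.4 rad).
It also fails if it takes over 51 s, if anything falls off the work surface, if the arm or the gripper's body presses on something with over 40 N, if the wrist force passes 120 N, or if a joint passes its speed limit or range.

## Working session

There is one attempt and no reset: what is moved stays moved. The work goes in short steps, Python scripts to look and compute and a shell command to move; the robot and the scene stay as the last step left them, time stands still between calls to the robot, and variables do not carry over. Pictures are saved under pics/ and viewed, at most 10 in all, crops included, and the job is handed in when it is done.

```bash
mkdir -p pics; ls
cat > h.py <<'E'
import numpy as np, cv2
from rig import robot
def P(c):
    R=cv2.Rodrigues(np.array(c["rvec"],float))[0]; return np.array(c["camera_matrix"],float)@np.c_[R,np.array(c["tvec"],float)]
def tri(c1,p1,c2,p2):  # p = (row,col)
    X=cv2.triangulatePoints(P(c1),P(c2),np.array(p1[::-1],float),np.array(p2[::-1],float)); return (X[:3]/X[3]).ravel()
def atz(c,p,z):
    M=P(c); H=np.c_[M[:,0],M[:,1],M[:,2]*z+M[:,3]]; w=np.linalg.solve(H,[p[1],p[0],1]); return w[:2]/w[2]
def proj(c,X):
    w=P(c)@np.r_[X,1]; return w[:2]/w[2]
E
python3 - <<'E'
from h import *
s=robot.state(); print(s)
cs={n:robot.capture(n) for n in("scene","top")}
for n,c in cs.items():
    cv2.imwrite(f"pics/{n}0.png",cv2.resize(c["color"][...,::-1],None,fx=1.5,fy=1.5,interpolation=3))
    R=cv2.Rodrigues(np.array(c["rvec"]))[0]; print(n,-R.T@np.array(c["tvec"]))
    for l in("heater","block","handle_grip","knob_grip","spare_block","bottle","tube_rack"):
        print(n,l,[(round(d["score"],2),np.round(d["position"],1).tolist(),int(d["pixels"].sum())) for d in robot.trace(c,l)[:4]])
E
```

```text
pics
{'time_s': 0.0, 'q': array([ 6.25338820e+01,  2.81649389e+01,  8.93493323e+01,  1.40972802e-03,
        6.25507971e+01, -6.05052742e+00]), 'qvel': array([-0.01417939,  0.07668653,  0.03409905,  0.00380552,  0.03747605,
        0.05888243]), 'tau': array([ 1.60283664e-03, -6.12644792e+01, -2.58186489e+01,  6.92160660e-02,
        4.81308752e-02, -7.58334886e-05]), 'eef_pos': array([0.22807806, 0.58165984, 0.23305793]), 'orientation': array([-1.79935426e+02, -8.10186479e-03,  1.58583754e+02]), 'contact_force': array([ 0.31657156, -0.09376594,  0.10974314]), 'torque': array([0.00923146, 0.04927773, 0.00610227]), 'grasp_force': 0.0, 'finger_gap': 0.09483955842534872}
scene [ 1.2703416  -0.24072752  0.89189766]
scene heater [(0.56, [206.1, 231.5], 6560)]
scene block [(0.92, [188.0, 238.4], 656), (0.92, [155.6, 204.4], 661), (0.66, [194.0, 338.4], 953), (0.64, [251.8, 344.8], 1160)]
scene handle_grip [(0.97, [152.2, 206.3], 650), (0.88, [194.3, 337.2], 916), (0.88, [250.3, 341.9], 1138), (0.62, [187.4, 243.5], 752)]
scene knob_grip [(0.61, [205.5, 220.9], 241)]
scene spare_block [(0.73, [257.1, 280.6], 1044)]
scene bottle [(0.72, [251.5, 161.3], 1126)]
scene tube_rack [(0.65, [153.8, 289.2], 1057)]
top [0.49269414 0.06139145 1.0367487 ]
top heater [(0.84, [194.2, 260.2], 5524)]
top block [(0.8, [190.6, 253.8], 654), (0.8, [165.9, 168.4], 635), (0.72, [278.2, 254.3], 620), (0.69, [112.2, 197.8], 607)]
top handle_grip [(0.9, [187.5, 253.1], 617), (0.82, [278.5, 254.7], 600), (0.69, [165.1, 168.2], 633), (0.68, [112.4, 198.6], 606)]
top knob_grip [(0.44, [178.9, 280.7], 128)]
top spare_block [(0.86, [131.5, 244.4], 669)]
top bottle [(0.65, [171.9, 337.5], 514)]
top tube_rack [(0.78, [224.6, 184.8], 1056), (0.19, [178.0, 281.0], 122)]
```

View pics/scene0.png

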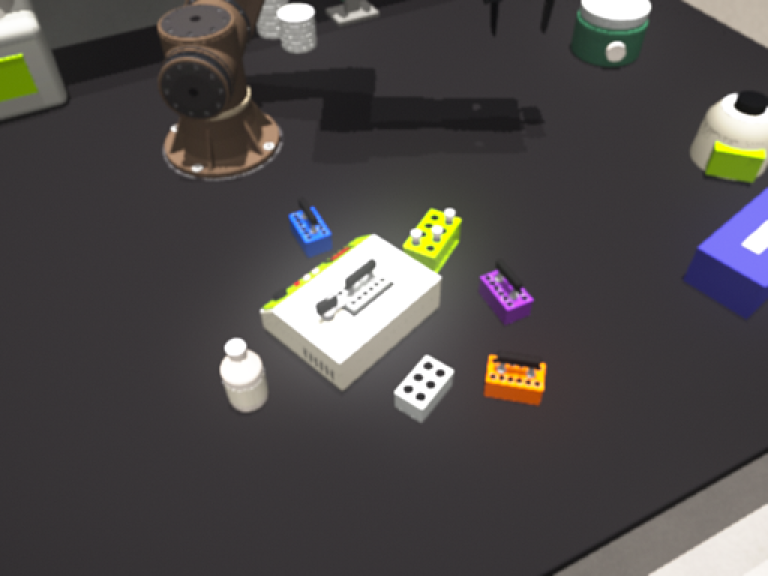

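View pics/top0.png

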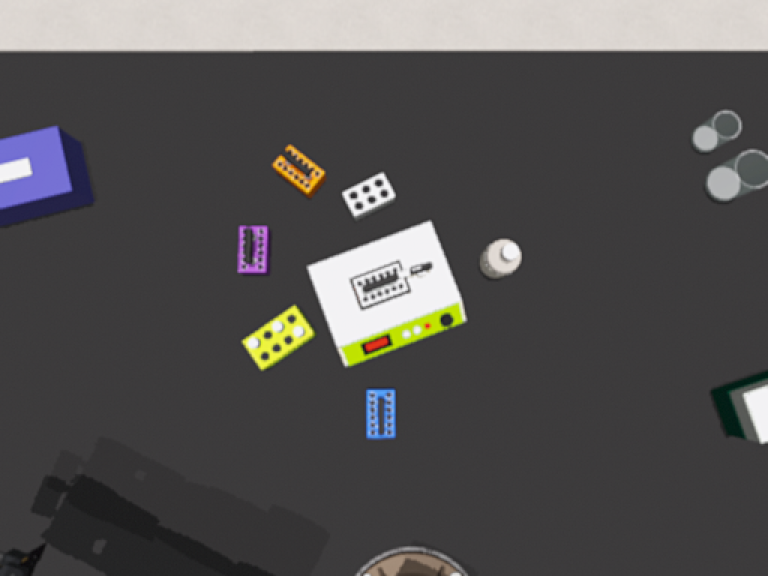

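The candidates in the top image (row, col) are silver (190,254) in the heater, blue (278,254), purple (166,168) and orange (112,198). Only the silver one is aluminium and seated in the cream heater with the hold-down over it, so it is the block. I'll confirm this in one enlarged crop and measure from it.

```bash
cat > m.py <<'E'
from h import *
def dark(c,box,th=70):
    r0,r1,c0,c1=box; g=c["color"][r0:r1,c0:c1].max(2)
    n,l,st,ce=cv2.connectedComponentsWithStats((g<th).astype(np.uint8))
    return [(int(st[i,4]),np.round([ce[i,1]+r0,ce[i,0]+c0],1).tolist(), st[i,:4].tolist()) for i in range(1,n) if st[i,4]>5]
E
python3 - <<'E'
from m import *
a=robot.capture("scene"); b=robot.capture("top")
print(dark(a,(165,215,205,265))); print(dark(b,(170,206,228,292)))
k1=cv2.resize(a["color"][165:215,200:270,::-1],(560,400),interpolation=3)
k2=cv2.resize(b["color"][165:215,225:295,::-1],(560,400),interpolation=3)
cv2.imwrite("pics/crop1.png",cv2.resize(np.vstack([k1,k2]),(420,600)))
for c,n in((a,"scene"),(b,"top")):
    m=robot.trace(c,"heater")[0]["pixels"].astype(np.uint8)
    print(n,cv2.minAreaRect(cv2.findNonZero(m)), cv2.approxPolyDP(cv2.convexHull(cv2.findNonZero(m)),4,True).reshape(-1,2).tolist())
    print(proj(c,[.6,0.1,.121]))
E
```

```text
[]
[(16, [177.9, 283.7], [52, 6, 7, 5]), (34, [188.3, 254.1], [15, 13, 22, 11])]
scene ((234.91864013671875, 201.05474853515625), (78.6434097290039, 109.99861145019531), 48.945186614990234) [[293, 184], [290, 205], [228, 259], [173, 210], [182, 195], [241, 157], [254, 159]]
[258.94212757 175.40064132]
top ((258.1917724609375, 195.17808532714844), (71.39509582519531, 87.7808609008789), 69.44395446777344) [[309, 212], [231, 243], [206, 178], [286, 149]]
[233.68299155 187.48308791]
```

View pics/crop1.png

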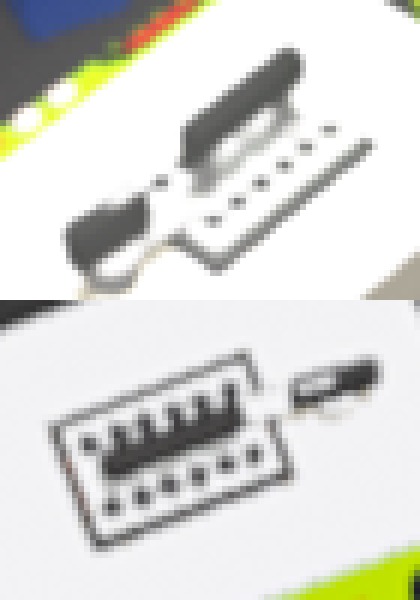

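```bash
cat > fit.py <<'E'
from m import *
from scipy.optimize import minimize
def comp(mask,seed):
    n,l,st,ce=cv2.connectedComponentsWithStats(mask.astype(np.uint8)); 
    d=[np.hypot(*(ce[i]-seed)) if st[i,4]>20 else 1e9 for i in range(1,n)]; return (l==1+int(np.argmin(d))).astype(np.uint8)
def quad(m):
    h=cv2.convexHull(cv2.findNonZero(m))
    for e in np.arange(1,12,.5):
        q=cv2.approxPolyDP(h,e,True)
        if len(q)<=4: return q.reshape(-1,2)
def boxhull(c,X,yaw,size,S=8):
    a=np.radians(yaw); R=np.array([[np.cos(a),-np.sin(a),0],[np.sin(a),np.cos(a),0],[0,0,1]])
    pts=[proj(c,X+R@(np.array([i,j,k])*size/2)) for i in(-1,1) for j in(-1,1) for k in(-1,1)]
    m=np.zeros((384*S//4,512*S//4),np.uint8)
    return pts
def render(c,X,yaw,size,box,S=8):
    r0,r1,c0,c1=box
    p=np.array(boxhull(c,X,yaw,size)); p=(p+.5-[c0,r0])*S
    m=np.zeros(((r1-r0)*S,(c1-c0)*S),np.uint8); cv2.fillConvexPoly(m,cv2.convexHull(p.round().astype(np.int32)),255)
    return cv2.resize(m,(c1-c0,r1-r0),interpolation=cv2.INTER_AREA)/255.
E
python3 - <<'E'
from fit import *
a=robot.capture("scene"); b=robot.capture("top")
for c,n,s in((a,"scene",(238,200)),(b,"top",(258,190))):
    im=c["color"].astype(int)
    for th in (215,):
        m=comp(im.min(2)>th,s); print(n,th,m.sum(),quad(m).tolist(),[np.round(atz(c,p[::-1],.08),4).tolist() for p in quad(m)])
print(a["color"][165:212:1,205:255].max(2)[5:45:3,::3])
print(b["color"][178:202,236:266].max(2)[::2])
E
```

```text
scene 215 4148 [[293, 184], [227, 241], [180, 207], [249, 156]] [[0.6288, 0.178], [0.7097, -0.0356], [0.5701, -0.0923], [0.4903, 0.1275]]
top 215 4175 [[306, 200], [225, 230], [206, 178], [286, 148]] [[0.5699, -0.0874], [0.4942, 0.1249], [0.6305, 0.174], [0.7088, -0.0376]]
[[126 131  99  88  89  93 222 212 255 255 255 255 255 255 255 255 255]
 [ 85  89  90  90 103 124 232 255 255 255 255 255 255 255 141 253 255]
 [ 87  89  97 237 247 255 255 255 255 255 255 255 253 109  94 184 255]
 [ 89 161 255 253 254 255 255 255 255 255 255 215  99  91  91 255 255]
 [201 248 254 255 255 255 255 255 255 255 162  99  89 125 140 255 255]
 [255 254 255 255 255 255 255 255 255 112  96  87 189 234 169 252 252]
 [254 255 255 255 255 255 255 255 255  91  92 246 205 192 255 218 255]
 [255 255 255 255 255 255 255 255 229  94 181 212 243 255 218 255 255]
 [255 255 255 255 255 255 255 198 255 181 151 233 255 228 255 255 166]
 [255 255 255 255 254 254 157 255 255 210 240 244 245 255 254 139 239]
 [255 255 255 191 114  96  87 255 255 253 242 252 255 240 133 255 255]
 [255 255 127  99  91  89 101 255 216 255 255
[... 969 characters left out ...]
 73  72  66  62  63  70
   90 124 162 191 198 203 206 200 186 211 231 206]
 [153 212 245 249 239 180  86  63  69  62  57  64  85 112 134 170 180 188
  212 229 209 191 191 209 214 143  72 105 187 228]
 [142 161 230 248 243 208 143 100  97 120 146 177 201 233 234 202 156 157
  206 230 184  97  84 175 238 235 229 233 242 244]
 [192 120 176 237 249 242 211 189 201 232 226 186 146 179 206 171 113  95
  148 214 231 210 204 227 243 237 206 188 176 132]
 [238 177 123 187 243 240 193 128 150 213 226 160  86 117 195 240 240 234
  232 242 237 207 178 147 116 122 139 152 186 223]
 [245 225 142 137 206 225 175 129 154 208 243 242 233 229 236 223 201 179
  135 105 116 142 161 194 225 238 245 246 245 246]]
```

```bash
cat > pose.py <<'E'
from fit import *
BAR=np.array([.012,.064,.018]); WING=np.array([.012,.038,.024])
def dk(c,box,lo,hi):
    r0,r1,c0,c1=box; return np.clip((hi-c["color"][r0:r1,c0:c1].max(2).astype(float))/(hi-lo),0,1)
def fit(views,x0,size,free,yaw,z):
    def par(p):
        X=np.array([p[0]/100,p[1]/100,z]); y=yaw; i=2
        if "z" in free: X[2]=p[i]/100; i+=1
        if "w" in free: y=p[i]*10
        return X,y
    def f(p):
        X,y=par(p); return sum((np.abs(render(c,X,y,size,box)-D)).sum() for c,box,D in views)
    p0=[x0[0]*100,x0[1]*100]+([z*100] if "z" in free else [])+([yaw/10] if "w" in free else [])
    best=None
    for k in range(3):
        S=np.vstack([p0]+[np.array(p0)+d for d in .6*np.eye(len(p0))*(1 if k!=1 else -1)])
        r=minimize(f,p0,method="Nelder-Mead",options=dict(initial_simplex=S,xatol=.005,fatol=.01,maxiter=400)); p0=r.x
    X,y=par(r.x); return np.round(X,4).tolist(),round(y,1),round(r.fun,1)
E
cat > look.py <<'E'
from pose import *
a=robot.capture("scene"); b=robot.capture("top")
BA=(170,200,228,258); BB=(178,200,240,268); KA=(194,214,208,228); KB=(170,190,270,292)
va=(a,BA,dk(a,BA,95,250)); vb=(b,BB,dk(b,BB,75,200)); ka=(a,KA,dk(a,KA,95,250)); kb=(b,KB,dk(b,KB,75,240))
x0=atz(b,(188,254),.121)
if __name__=="__main__":
    print("x0",x0)
    for v in([va],[vb],[va,vb]): print("bar",fit(v,x0,BAR,"",20,.121))
    print("bar zw",fit([va,vb],x0,BAR,"zw",20,.121)); 
    k0=atz(b,(177.9,281),.11); print("k0",k0)
    for v in([ka],[kb],[ka,kb]): print("knob",fit(v,k0,WING,"",20,.110))
    print("knob zw",fit([ka,kb],k0,WING,"zw",20,.110))
E
python3 look.py
```

```text
x0 [0.59818652 0.04910164]
bar ([0.6021, 0.0499, 0.121], 20, np.float64(124.8))
bar ([0.5983, 0.052, 0.121], 20, np.float64(97.7))
bar ([0.5993, 0.0506, 0.121], 20, np.float64(235.5))
bar zw ([0.5992, 0.051, 0.1169], np.float64(23.1), np.float64(216.7))
k0 [ 0.62467306 -0.02017506]
knob ([0.6248, -0.0162, 0.11], 20, np.float64(88.9))
knob ([0.6228, -0.0178, 0.11], 20, np.float64(41.1))
knob ([0.6232, -0.0167, 0.11], 20, np.float64(133.7))
knob zw ([0.6226, -0.0182, 0.1066], np.float64(27.9), np.float64(126.5))
```

The crop shows the silver block with its black bar (top ~188,254) and the knob at its right (top ~178,281), tongue pointing over the block. Both views agree. Handle is about (0.599, 0.051), knob about (0.624, -0.018) and yaw about 20°. I'm moving over the knob now.

```bash
python3 -m pendant '[[[0,0,10],[-0.04,-0.03,0],0.5],[[0,0,20],[-0.1,-0.07,0],0.5],[[0,0,30],[-0.15,-0.105,0],0.5],[[0,0,40],[-0.2,-0.14,0],0.5],[[0,0,48.6],[-0.25,-0.176,0],0.5],[[0,0,48.6],[-0.3,-0.211,0],0.5],[[0,0,48.6],[-0.35,-0.247,0],0.5],[[0,0,48.6],[-0.4,-0.282,0],0.5]]' 40
cat > go.py <<'E'
import sys; from h import *
from scipy.spatial.transform import Rotation as Ro
# remaining move to x y z yaw, straight down
x,y,z,w=map(float,sys.argv[1:5]); s=robot.state()
R0=Ro.from_euler("xyz",s["orientation"],degrees=True); R1=Ro.from_euler("xyz",[180,0,w],degrees=True)
print("t",s["time_s"],"turn",np.round((R0.inv()*R1).as_rotvec(degrees=True),2),"shift",np.round(R0.inv().apply(np.array([x,y,z])-s["eef_pos"]),4),"q",np.round(s["q"],1),"F",np.round(s["contact_force"],1))
E
python3 go.py .624 -.018 .16 110
```

```text
time_s: 2.2
eef_pos: [0.4975, 0.173, 0.2339]
orientation: [180.0, -0.0, 110.0]
contact_force: [-0.1, 1.3, -0.0]
finger_gap: 0.0477
grasp_force: 0.0
t 2.2 turn [ 0.04 -0.   -0.02] shift [-0.2228  0.0536  0.0739] q [ 12.   20.1 103.    0.   56.8  -8. ] F [-0.1  1.3 -0. ]
```

```bash
python3 -m pendant '[[[0,0,0],[-0.05,0.012,0],0.5],[[0,0,0],[-0.1,0.024,0],0.5],[[0,0,0],[-0.15,0.036,0.02],0.5],[[0,0,0],[-0.19,0.046,0.04],0.5],[[0,0,0],[-0.215,0.052,0.06],0.5],[[0,0,0],[-0.2228,0.0536,0.074],0.5],[[0,0,0],[-0.2228,0.0536,0.074],0.5]]'
python3 go.py .624 -.018 .116 110
python3 - <<'E'
from h import *
a=robot.capture("scene"); b=robot.capture("top")
k=[cv2.resize(c["color"][r:r+70,q:q+100,::-1],(600,420),interpolation=3) for c,r,q in((a,150,180),(b,140,220))]
cv2.imwrite("pics/c2.png",cv2.resize(np.vstack(k),(428,600)))
E
```

```text
time_s: 3.08
eef_pos: [0.6225, -0.0159, 0.1587]
orientation: [-179.9, -0.1, 110.0]
contact_force: [-1.0, 0.5, -0.3]
finger_gap: 0.0477
grasp_force: 0.0
t 3.075 turn [-0.1  -0.06 -0.03] shift [-0.0025  0.0008  0.0427] q [ -7.5  32.5  94.1   0.   53.5 -27.5] F [-1.   0.5 -0.3]
```

View pics/c2.png

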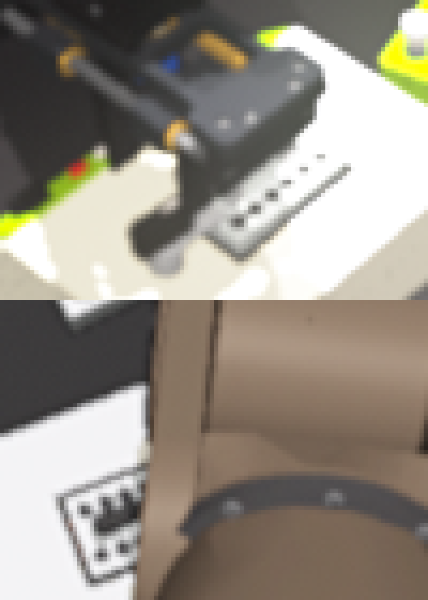

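The gripper stands over the knob, with the wing at crop (160,235) between the fingers. I'll go down and grip it.

```bash
python3 -m pendant '[[[0,0,0],[-0.001,0,0.015],0.5],[[0,0,0],[-0.002,0.001,0.03],0.5],[[0,0,0],[-0.002,0.001,0.043],0.5],[[0,0,0],[-0.002,0.001,0.043],0.1],[[0,0,0],[-0.002,0.001,0.043],0],[[0,0,0],[-0.002,0.001,0.043],0],[[0,0,0],[-0.002,0.001,0.043],0]]' 25
python3 go.py .624 -.018 .116 110
```

```text
time_s: 4.05
eef_pos: [0.6242, -0.0179, 0.1177]
orientation: [-180.0, 0.0, 110.0]
contact_force: [-12.6, -8.6, 14.5]
finger_gap: 0.0133
grasp_force: 21.8
t 4.05 turn [-0.05  0.01 -0.  ] shift [-0.     -0.0002  0.0017] q [ -7.7  35.5  95.8  -0.   48.7 -27.7] F [-12.6  -8.6  14.5]
```

```bash
python3 -m pendant '[[[0,0,0],[0,-0.001,-0.001],0],[[0,0,0],[0,-0.002,-0.002],0],[[0,0,0],[0,-0.002,-0.002],0]]'
python3 go.py .624 -.018 .116 110
```

```text
time_s: 4.42
eef_pos: [0.6229, -0.0183, 0.1179]
orientation: [-180.0, -0.0, 110.0]
contact_force: [5.3, 0.1, -12.1]
finger_gap: 0.0123
grasp_force: 25.6
t 4.425 turn [-0.   -0.02 -0.02] shift [-0.0001  0.0012  0.0019] q [ -7.8  35.4  96.    0.   48.6 -27.8] F [  5.3   0.1 -12.1]
```

```bash
python3 -m pendant '[[[0,0,-8],[0,0.0005,0.001],0],[[0,0,-18],[0,0.0005,0.001],0],[[0,0,-28],[0,0.0005,0.001],0],[[0,0,-38],[0,0.0005,0.001],0],[[0,0,-48],[0,0.0005,0.001],0],[[0,0,-58],[0,0.0005,0.001],0],[[0,0,-68],[0,0.0005,0.001],0],[[0,0,-78],[0,0.0005,0.001],0]]'
python3 -m pendant '[[[0,0,-6],[0,0,0],0],[[0,0,-11],[0,0,0],0],[[0,0,-11],[0,0,0],0]]'
python3 go.py .624 -.018 .16 200; python3 -c "
from rig import robot;print(robot.state()['torque'])"
```

```text
time_s: 5.42
eef_pos: [0.6222, -0.0195, 0.1178]
orientation: [-179.9, -0.2, -171.7]
contact_force: [-5.4, -10.4, 0.2]
finger_gap: 0.0119
grasp_force: 26.5
time_s: 5.8
eef_pos: [0.6223, -0.0196, 0.1179]
orientation: [-179.9, -0.2, -160.9]
contact_force: [-4.1, -10.6, -0.7]
finger_gap: 0.0118
grasp_force: 25.4
t 5.8 turn [-0.06 -0.16 -0.92] shift [-0.002   0.001  -0.0421] q [  -7.8   35.4   96.    -0.2   48.7 -116.8] F [ -4.1 -10.6  -0.7]
[-1.88796325  0.88557908  0.07187927]
```

```bash
python3 -m pendant '[[[0,0,0],[0,0,0],0.35],[[0,0,0],[0,0,0],0.35],[[0,0,0],[0,0,-0.02],0.35],[[0,0,0],[0,0,-0.045],0.35],[[0,0,10],[0,0,-0.06],0.35],[[0,0,20],[0,0,-0.08],0.4],[[0,0,30],[0,0,-0.08],0.5],[[0,0,40],[0,0,-0.08],0.5]]'
python3 go.py .599 .051 .19 110
```

```text
time_s: 6.8
eef_pos: [0.6234, -0.0179, 0.1982]
orientation: [180.0, 0.0, 158.7]
contact_force: [0.3, 0.4, -0.2]
finger_gap: 0.0464
grasp_force: 0.0
t 6.8 turn [5.000e-02 3.000e-02 4.867e+01] shift [0.0478 0.0553 0.0082] q [ -7.7  30.   91.9   0.   58.1 -76.4] F [ 0.3  0.4 -0.2]
```

```bash
python3 -m pendant '[[[0,0,10],[0.01,0.012,0],0.5],[[0,0,20],[0.02,0.024,0],0.5],[[0,0,30],[0.03,0.036,0],0.5],[[0,0,40],[0.04,0.048,0],0.5],[[0,0,48.7],[0.0472,0.054,0],0.5],[[0,0,48.7],[0.0472,0.054,0],0.5]]'
python3 go.py .598 .050 .121 110
python3 - <<'E'
from h import *
a=robot.capture("scene")
cv2.imwrite("pics/c3.png",cv2.resize(a["color"][140:230,170:290,::-1],(720,540),interpolation=3))
E
```

```text
time_s: 7.55
eef_pos: [0.5984, 0.0498, 0.1979]
orientation: [180.0, -0.0, 110.4]
contact_force: [0.1, 0.2, 0.1]
finger_gap: 0.0476
grasp_force: 0.0
t 7.55 turn [ 0.02 -0.    0.41] shift [ 0.0003 -0.0004  0.0769] q [ -1.5  28.3  95.2   0.   56.5 -22. ] F [0.1 0.2 0.1]
```

View pics/c3.png

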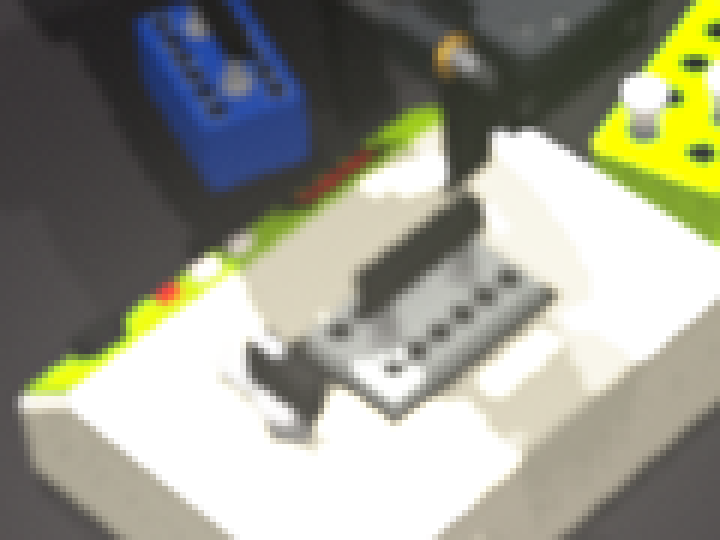

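The knob wing now lies across, at (285,385), with the block's right end clear of the tongue. The bar sits at (420,255) below the fingers. I'll descend and grip it.

```bash
python3 -m pendant '[[[0,0,0.4],[0,0,0.025],0.5],[[0,0,0.4],[0,0,0.05],0.5],[[0,0,0.4],[0,0,0.07],0.5],[[0,0,0.4],[0,0,0.076],0.5],[[0,0,0.4],[0,0,0.076],0.1],[[0,0,0.4],[0,0,0.076],0],[[0,0,0.4],[0,0,0.076],0],[[0,0,0.4],[0,0,0.076],0]]' 55
python3 go.py .598 .050 .121 110
```

```text
time_s: 8.6
eef_pos: [0.5987, 0.0491, 0.1221]
orientation: [180.0, 0.0, 109.9]
contact_force: [-0.2, 0.5, -0.1]
finger_gap: 0.013
grasp_force: 0.0
t 8.6 turn [ 0.04  0.01 -0.11] shift [ 0.001  -0.0004  0.0011] q [ -1.6  33.6  99.2   0.   47.2 -21.5] F [-0.2  0.5 -0.1]
```

```bash
python3 -m pendant '[[[0,0,0],[0,0,0],0],[[0,0,0],[0,0,0],0],[[0,0,0],[0,0,0],0]]'; python3 -c "
from rig import robot;s=robot.state();print(s['torque'],s['eef_pos'])"
```

```text
time_s: 8.98
eef_pos: [0.5985, 0.0491, 0.122]
orientation: [180.0, 0.0, 109.9]
contact_force: [-3.2, -0.8, 4.4]
finger_gap: 0.0116
grasp_force: 55.0
[-0.23115198  0.48495051  0.07329686] [0.59849883 0.04908838 0.12200262]
```

```bash
python3 -m pendant '[[[0,-1.2,0],[0.0012,0,-0.0007],0],[[0,-2.5,0],[0.0025,0,-0.0015],0],[[0,-3.7,0],[0.0038,0,-0.0022],0],[[0,-5,0],[0.0051,0,-0.003],0],[[0,-5,0],[0.0051,0,-0.003],0]]'
cat > rel.py <<'E'
from h import *
from scipy.spatial.transform import Rotation as Ro
s=robot.state(); R=Ro.from_euler("xyz",[180,0,110],degrees=True); Q=Ro.from_euler("xyz",s["orientation"],degrees=True)
d=R.inv().apply(s["eef_pos"]-np.array([.5985,.0491,.122]))*1000
print("t",s["time_s"],"left,fwd,up mm",np.round([d[0],d[1],-d[2]],1),"lean(left+)",np.round(-(R.inv()*Q).as_rotvec(degrees=True)[1],2),"F heater y,x,z",np.round(R.inv().apply(s["contact_force"])*[1,1,-1],1),"T",np.round(R.inv().apply(s["torque"]),2),"grip",round(float(s["grasp_force"]),1))
E
python3 rel.py
```

```text
time_s: 9.6
eef_pos: [0.5971, 0.0532, 0.1244]
orientation: [-180.0, 5.1, 109.9]
contact_force: [1.6, -9.1, -1.4]
finger_gap: 0.0118
grasp_force: 55.0
t 9.6 left,fwd,up mm [4.3 0.  2.4] lean(left+) 5.11 F heater y,x,z [-9.1 -1.6 -1.4] T [ 0.28 -1.03 -0.  ] grip 55.0
```

```bash
cat > plan.py <<'E'
import sys,json,numpy as np
# args: current commanded lean,y,up ; then waypoints lean,y,up (mm, heater plane)
w=[tuple(map(float,a.split(","))) for a in sys.argv[1:]]; t0,y0,z0=w[0]; a=np.radians(t0)
for t,y,z in w[1:]:
    dy,dz=y-y0,z-z0
    print([0,round(t0-t,1),0],[round((dy*np.cos(a)-dz*np.sin(a))/1000,4),0,round(-(dy*np.sin(a)+dz*np.cos(a))/1000,4)])
E
python3 plan.py 5,5.1,2.7 3.5,4.4,2.4 2,3.5,2.2 -.1,1.4,3.6 -2.2,-.7,5 -4.4,-2.7,6.5 -6.5,-4.8,7.9
```

```text
[0, 1.5, 0] [np.float64(-0.0007), 0, np.float64(0.0004)]
[0, 3.0, 0] [np.float64(-0.0016), 0, np.float64(0.0006)]
[0, 5.1, 0] [np.float64(-0.0038), 0, np.float64(-0.0006)]
[0, 7.2, 0] [np.float64(-0.006), 0, np.float64(-0.0018)]
[0, 9.4, 0] [np.float64(-0.0081), 0, np.float64(-0.0031)]
[0, 11.5, 0] [np.float64(-0.0103), 0, np.float64(-0.0043)]
```

```bash
python3 -m pendant '[[[0,1.5,0],[-0.0007,0,0.0004],0],[[0,3,0],[-0.0016,0,0.0006],0],[[0,5.1,0],[-0.0038,0,-0.0006],0],[[0,7.2,0],[-0.006,0,-0.0018],0]]'; python3 rel.py
python3 -m pendant '[[[0,2.2,0],[-0.0021,0,-0.0013],0],[[0,4.3,0],[-0.0043,0,-0.0025],0],[[0,4.3,0],[-0.0043,0,-0.0025],0]]'; python3 rel.py
```

```text
time_s: 10.1
eef_pos: [0.5984, 0.0492, 0.1262]
orientation: [-180.0, -2.4, 109.9]
contact_force: [-0.8, 3.8, -5.6]
finger_gap: 0.0114
grasp_force: 55.0
t 10.1 left,fwd,up mm [ 0.2 -0.1  4.2] lean(left+) -2.36 F heater y,x,z [ 3.8  0.5 -5.6] T [-0.12  0.02 -0.04] grip 55.0
time_s: 10.48
eef_pos: [0.5997, 0.0455, 0.129]
orientation: [-180.0, -6.7, 109.8]
contact_force: [-2.5, 7.9, 1.8]
finger_gap: 0.0122
grasp_force: 55.0
t 10.475 left,fwd,up mm [-3.8 -0.1  7. ] lean(left+) -6.7 F heater y,x,z [8.2 0.4 1.8] T [-0.08  1.11 -0.08] grip 55.0
```

```bash
python3 - <<'E'
from h import *
a=robot.capture("scene")
cv2.imwrite("pics/c4.png",cv2.resize(a["color"][140:230,170:290,::-1],(720,540),interpolation=3))
E
python3 plan.py -6.5,-4.8,7.9 -5,-4.2,7.4 -3.5,-3.4,7.0 -1,-1,8.2 1.5,1,9.8 4,3,11.3 7,5.2,13.2
```

```text
[0, -1.5, 0] [np.float64(0.0005), 0, np.float64(0.0006)]
[0, -3.0, 0] [np.float64(0.0013), 0, np.float64(0.0011)]
[0, -5.5, 0] [np.float64(0.0038), 0, np.float64(0.0001)]
[0, -8.0, 0] [np.float64(0.006), 0, np.float64(-0.0012)]
[0, -10.5, 0] [np.float64(0.0081), 0, np.float64(-0.0025)]
[0, -13.5, 0] [np.float64(0.0105), 0, np.float64(-0.0041)]
```

View pics/c4.png

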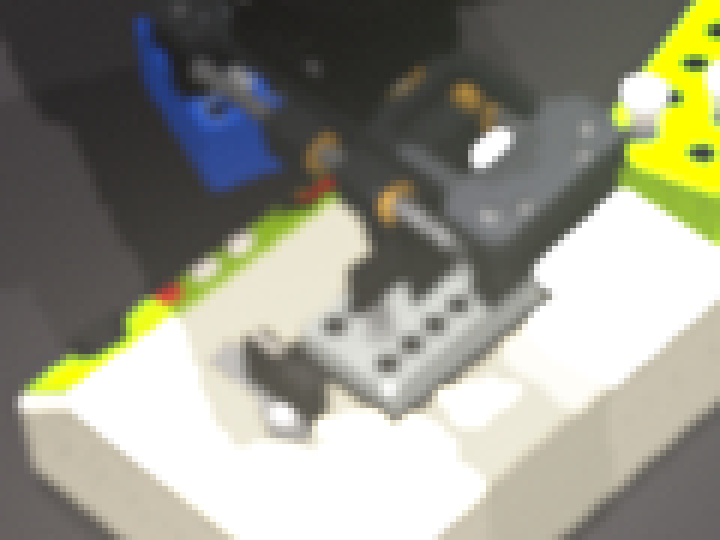

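The left end now stands proud of the deck at (545,290), the right end at (395,410) is lower, and the heater hasn't moved. Next I lean it left again.

```bash
python3 -m pendant '[[[0,-1.5,0],[0.0005,0,0.0006],0],[[0,-3,0],[0.0013,0,0.0011],0],[[0,-5.5,0],[0.0038,0,0.0001],0],[[0,-8,0],[0.006,0,-0.0012],0]]'; python3 rel.py
python3 -m pendant '[[[0,-2.5,0],[0.0021,0,-0.0015],0],[[0,-5.5,0],[0.0043,0,-0.0037],0],[[0,-5.5,0],[0.0043,0,-0.0037],0]]'; python3 rel.py
```

```text
time_s: 11.02
eef_pos: [0.5983, 0.0496, 0.1306]
orientation: [-180.0, 1.6, 109.9]
contact_force: [0.5, -5.2, -4.2]
finger_gap: 0.0117
grasp_force: 55.0
t 11.025 left,fwd,up mm [ 0.6 -0.   8.6] lean(left+) 1.55 F heater y,x,z [-5.1 -1.3 -4.2] T [ 0.12 -0.18 -0.01] grip 55.0
time_s: 11.4
eef_pos: [0.5966, 0.0542, 0.1343]
orientation: [-180.0, 7.0, 109.9]
contact_force: [0.5, -3.5, -2.5]
finger_gap: 0.0112
grasp_force: 55.0
t 11.4 left,fwd,up mm [ 5.5 -0.  12.3] lean(left+) 7.02 F heater y,x,z [-3.5 -0.8 -2.5] T [ 0.18 -0.48  0.03] grip 55.0
```

```bash
python3 plan.py 7,5.4,13.4 5,4.2,13.2 3,2.8,13.2 .5,.8,15 -2,-1.5,17; echo; python3 plan.py -2,-1.5,17 -4.5,-3.7,18.9 -7,-6,20.8
```

```text
[0, 2.0, 0] [np.float64(-0.0012), 0, np.float64(0.0003)]
[0, 4.0, 0] [np.float64(-0.0026), 0, np.float64(0.0005)]
[0, 6.5, 0] [np.float64(-0.0048), 0, np.float64(-0.001)]
[0, 9.0, 0] [np.float64(-0.0073), 0, np.float64(-0.0027)]

[0, 2.5, 0] [np.float64(-0.0021), 0, np.float64(-0.002)]
[0, 5.0, 0] [np.float64(-0.0044), 0, np.float64(-0.004)]
```

```bash
python3 -m pendant '[[[0,2,0],[-0.0012,0,0.0003],0],[[0,4,0],[-0.0026,0,0.0005],0],[[0,6.5,0],[-0.0048,0,-0.001],0],[[0,9,0],[-0.0073,0,-0.0027],0]]'; python3 rel.py
python3 -m pendant '[[[0,2.5,0],[-0.0021,0,-0.002],0],[[0,5,0],[-0.0044,0,-0.004],0],[[0,5,0],[-0.0044,0,-0.004],0]]'; python3 rel.py
python3 plan.py -7,-6,20.8 -5,-4.5,20.6 -3,-3,20.6 -.5,-.5,22.5 2,1.5,24.5; echo; python3 plan.py 2,1.5,24.5 4.5,3.5,26.5 7,5.7,28.5
```

```text
time_s: 11.9
eef_pos: [0.5987, 0.0482, 0.1374]
orientation: [-179.9, -2.2, 109.9]
contact_force: [-0.0, 4.3, -12.1]
finger_gap: 0.0118
grasp_force: 55.0
t 11.9 left,fwd,up mm [-0.9 -0.2 15.4] lean(left+) -2.19 F heater y,x,z [  4.    1.4 -12.1] T [-0.11 -0.13  0.03] grip 55.0
time_s: 12.28
eef_pos: [0.6007, 0.0431, 0.1418]
orientation: [-180.0, -7.1, 109.8]
contact_force: [-1.3, 1.3, -0.3]
finger_gap: 0.012
grasp_force: 55.0
t 12.275 left,fwd,up mm [-6.3  0.  19.8] lean(left+) -7.09 F heater y,x,z [ 1.7 -0.8 -0.3] T [ 0.06  0.87 -0.02] grip 55.0
[0, -2.0, 0] [np.float64(0.0015), 0, np.float64(0.0004)]
[0, -4.0, 0] [np.float64(0.003), 0, np.float64(0.0006)]
[0, -6.5, 0] [np.float64(0.0057), 0, np.float64(-0.001)]
[0, -9.0, 0] [np.float64(0.0079), 0, np.float64(-0.0028)]

[0, -2.5, 0] [np.float64(0.0019), 0, np.float64(-0.0021)]
[0, -5.0, 0] [np.float64(0.0041), 0, np.float64(-0.0041)]
```

```bash
python3 -m pendant '[[[0,-2,0],[0.0015,0,0.0004],0],[[0,-4,0],[0.003,0,0.0006],0],[[0,-6.5,0],[0.0057,0,-0.001],0],[[0,-9,0],[0.0079,0,-0.0028],0]]'; python3 rel.py
python3 -m pendant '[[[0,-2.5,0],[0.0019,0,-0.0021],0],[[0,-5,0],[0.0041,0,-0.0041],0],[[0,-5,0],[0.0041,0,-0.0041],0]]'; python3 rel.py
```

```text
time_s: 12.78
eef_pos: [0.5985, 0.0504, 0.147]
orientation: [179.9, 2.2, 109.9]
contact_force: [-0.1, -1.0, -0.8]
finger_gap: 0.0114
grasp_force: 55.0
t 12.775 left,fwd,up mm [ 1.2  0.5 25. ] lean(left+) 2.16 F heater y,x,z [-0.9 -0.5 -0.8] T [ 0.1  -0.2   0.01] grip 55.0
time_s: 13.15
eef_pos: [0.5964, 0.0551, 0.1497]
orientation: [180.0, 7.0, 110.0]
contact_force: [0.3, 0.3, -3.1]
finger_gap: 0.0115
grasp_force: 55.0
t 13.15 left,fwd,up mm [ 6.3  0.1 27.7] lean(left+) 7.0 F heater y,x,z [ 0.2  0.4 -3.1] T [ 0.07  0.15 -0.02] grip 55.0
```

The block is free, with only its weight (~3 N) left on the tool. I'll level it and lift it 20 mm clear.

```bash
python3 plan.py 7,5.7,28.5 5,4,32 3,2.4,36 1.5,1.2,40 0,0,44 0,0,48 0,0,51
```

```text
[0, 2.0, 0] [np.float64(-0.0021), 0, np.float64(-0.0033)]
[0, 4.0, 0] [np.float64(-0.0042), 0, np.float64(-0.007)]
[0, 5.5, 0] [np.float64(-0.0059), 0, np.float64(-0.0109)]
[0, 7.0, 0] [np.float64(-0.0075), 0, np.float64(-0.0147)]
[0, 7.0, 0] [np.float64(-0.008), 0, np.float64(-0.0187)]
[0, 7.0, 0] [np.float64(-0.0084), 0, np.float64(-0.0216)]
```

```bash
python3 -m pendant '[[[0,2,0],[-0.0021,0,-0.0033],0],[[0,4,0],[-0.0042,0,-0.007],0],[[0,5.5,0],[-0.0059,0,-0.0109],0],[[0,7,0],[-0.0075,0,-0.0147],0],[[0,7,0],[-0.008,0,-0.0187],0],[[0,7,0],[-0.0084,0,-0.0216],0],[[0,7,0],[-0.0084,0,-0.0216],0],[[0,7,0],[-0.0084,0,-0.0216],0]]'; python3 rel.py
python3 - <<'E'
from h import *
a=robot.capture("scene"); b=robot.capture("top")
cv2.imwrite("pics/c5.png",cv2.resize(a["color"][130:230,170:290,::-1],(660,550),interpolation=3))
for c,n in((a,"scene"),(b,"top")):
    for l in("heater","spare_block","bottle","tube_rack"): print(n,l,[np.round(d["position"],1).tolist() for d in robot.trace(c,l)[:1]])
E
```

```text
time_s: 14.15
eef_pos: [0.5986, 0.049, 0.1722]
orientation: [-180.0, -0.0, 109.9]
contact_force: [0.1, -0.9, -3.0]
finger_gap: 0.0114
grasp_force: 55.0
t 14.15 left,fwd,up mm [-0.1  0.  50.2] lean(left+) -0.0 F heater y,x,z [-0.9 -0.2 -3. ] T [ 0.09 -0.04 -0.02] grip 55.0
scene heater [[210.3, 230.1]]
scene spare_block [[256.1, 281.2]]
scene bottle [[252.4, 161.0]]
scene tube_rack [[155.6, 290.2]]
top heater [[195.4, 299.5]]
top spare_block [[129.2, 244.5]]
top bottle [[172.0, 333.7]]
top tube_rack [[226.0, 185.0]]
```

View pics/c5.png

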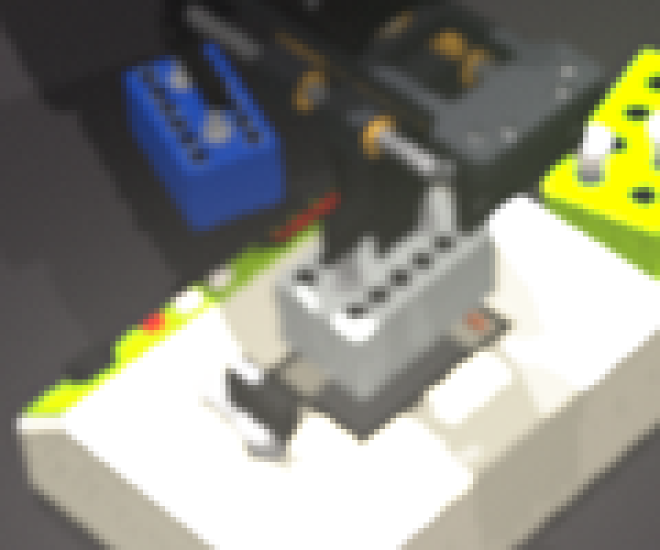

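The block hangs level above the open well: its underside is near (370,390), the well's mouth near (370,430), and the copper bar shows at (480,322). The heater, knob and neighbours are all in place, so I'm handing in.

```bash
python3 -c "
from rig import robot;print(robot.hand_in())"
```

```text
the job is handed in; nothing more can be done
None
```

I handed the job in with the block rocked free and held level by its handle about 2 cm above its well; the knob is turned a quarter turn and the heater and its neighbours look unmoved, though hand-in gave no verdict.

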